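# Lift a frozen bun with tongs for the swab test

### The arm

A 6-joint arm with a two-finger parallel gripper is mounted at the origin on the work surface. World frame = base frame: x ahead of the robot, y to its left, z up, the work surface at z = 0. Lengths are in m, angles in rad, forces in N, time in s.
With the tool pointing down it reaches from about 0.35 to 0.975 m from the base axis. Payload 4.9 kg.
Tool frame: the origin (TCP) lies at the very end of the fingers, on their centre line; the grasp point (between the pads) lies 19 mm behind it; z points along the fingers, y is the direction in which the jaws open and shut (so a half turn about z gives the same grasp; the last joint's range is limited). The gripper opens to 85 mm and grips with 20 to 120 N. Pads are 22 mm wide; open, the fingers measure 114 mm over their backs; the gripper's body (76 mm by 85 mm) begins 54 mm behind the grasp point. The pads swing forward as they close: fully open they stand 13 mm farther back than shut.
Start: joints at [1.167, 0.053, 1.613, -0, 1.476, -0.119], TCP at [0.176, 0.6, 0.231] pointing down, gripper open.
Joint ranges: [-3.01, 3.01], [-1.01, 2.22], [0.06, 2.58], [-1.02, 4.17], [0.09, 2.62], [-3.14, 3.14]. Speed limits (rad/s): [2.57, 2.57, 3.14, 3.14, 3.14, 3.14].

### API

Orientations are given as a unit quaternion [w, x, y, z].
In Python, from plant import state, eyes, job_done gives the robot as it stands.
- The arm moves only by the tool apply_moves, never from a script. Its argument "commands" is a list of rows, each an object with "linear": the shift along the tool's x, y, z in m, a list of three; "delta_rot": the turn, a rotation vector about the tool's x, y, z in degrees, a list of three; "fingers": the closure in counts, from 0 (fully open) to 255 (shut). In form: [{"linear": [x, y, z], "delta_rot": [wx, wy, wz], "fingers": fingers}, ...]. A call has exactly 8 rows; each row is the pose to reach, as a shift and turn from the pose commanded when the call began, along the tool's axes at that moment; what a row does not reach only later rows make up. A row lasts 1/10 s, in which the tool goes at most 50 mm and 8.59 degrees, less where a joint would pass 70% of its speed; a pose out of reach is approached as far as the arm can. A call with a gripper value outside its range is refused whole. The fingers move at their own pace and stop on an object; the grip force is fixed at half the most. Time passes only in rows, so rows that repeat a pose let the fingers close, or fill a call up. It gives the time, the measured TCP pose, the force and the opening at its end, in the units of the state.
- state(): the state, without advancing time (a new reading comes with each control period).
- eyes.grab_frame(name): name is "scene" or "top" or "wrist"; returns the picture (384x512x3 uint8, red, green, blue); there is no depth.
- eyes.camera_params(name): a dict with "fx", "fy", "cx", "cy" (pixels), "position" and "rotation" of the camera in the world; the wrist camera has in their place "T_tool_cam" (4x4, takes a point from camera to tool coordinates, whose origin is the TCP and whose axes are the flange's). Camera axes: x right, y down, z forward; pixel columns grow to the right and rows downward; lengths in m; the calibration is good to about 2 mm. A picture is of the moment at which its call begins: read the wrist's pose just before it. camera_params takes no time and is no camera call.
- job_done(): hands the job in, once; it reports no verdict.
The state is a dict: "time": time; "joint_pos": joint angles; "joint_vel": joint speeds; "joint_efforts": joint torques, N m; "tool_pos": TCP position; "tool_rot": TCP orientation; "contact_force": force on the tool from outside, world axes, zero at the start; "ft_torque": the same for the moment, N m; "gripper_width": opening from 0.0 (shut) to 1.0 (fully open).
Only numpy, scipy, OpenCV 4.12 (cv2) and the standard library are available. Lean on these libraries where they do the work, as an engineer would, in place of code of your own. Each camera call takes 0.05 s, during which the arm holds its last target.

### The job

Pick up the kitchen tongs, take the round frozen bun off the wire rack with them and hold it up in the jaws, at least 10 cm clear of the rack, so that the inspector can swab its underside. Touch the bun with nothing but the tongs, do not let it fall off the rack, and leave the two loaf-shaped buns and the sample jar where they stand. Finish while still holding: keep the tongs squeezed on the bun and keep still.

Things in the scene. Friction and masses are not known exactly. Their poses are not given: they have to be found in the camera images.
- tongs_grip (a point): Middle of loose steel spring tongs (120 g, 265 x 26 mm high, lying on their side): between the black grip sleeves, half-way up (13 mm above the table); their balance point. x: hinge to jaws, y: to the left arm, z up. Sleeves: from 50 mm behind to 40 mm ahead, 22 mm high (2 to 24 mm above the table); outside width here 56 mm open, about 38 mm closed on the round bun.
- tongs_jaws (a point): Point midway between the two scoop-shaped jaws, half-way up, 107 mm ahead of tongs_grip, same axes. The scoops run from 19 mm behind to 22 mm ahead of it and 13 mm above and below it. Inner gap between them: 94 mm at the middle and 84 mm at the front tips when open, 56 mm at the middle when closed on the bun. Outside width 101 mm when open.
- tongs_left (a joint): Closing angle of the left arm, rad: 0 open, 0.09 closed on the bun, 0.185 shut; the right arm mirrors it. Pressing both sleeves inwards closes them, a spring reopens them (6 N a side at the sleeves when open, 7.5 N closed on the bun; squeeze with 20 to 40 N to hold the bun). Per 0.01 rad the gap at the scoops shrinks 4.1 mm, the width at the sleeves 2 mm.
- round_bun_center (a point): Centre of the round frozen bun, half-way up: a plain off-white dome with a pleated crown, hard, 56 mm in diameter at its widest (13 mm above its flat base), 40 mm high, about 60 g. It stands loose on the rack. z up.
- loaf_a_center (a point): Centre, half-way up, of a loaf-shaped frozen bun: a plain rounded block 74 mm long (its x), 48 mm wide (its y), 40 mm high, off-white like the round one, loose on the rack. Not to be moved.
- loaf_b_center (a point): Centre, half-way up, of the other loaf-shaped frozen bun, same size as loaf_a. Not to be moved.
- rack_top (a point): Centre of the top of the fixed wire rack on which the three buns stand in a row: 220 mm (x) by 400 mm (y), its top 30 mm above the table. x points away from the robot's side, y along the row of buns, z up. The buns stand about 120 mm apart, on the half nearer to the robot.
- sample_jar_center (a point): Centre of a clear screw-top sample jar, 48 mm in diameter and 75 mm high, standing loose on the table. Not to be moved.

How it is judged:
By the outcome, as a careful person would: the job done as asked, in the order asked, and still so for the second after the job is handed in, while the arm keeps its last pose, push and grip.
It also fails if it takes over 45 s, if anything falls off the work surface, if the arm or the gripper's body presses on something with over 40 N, if the wrist force passes 120 N, or if a joint passes its speed limit or range.

## Working session

There is one attempt and no reset: what is moved stays moved. The work goes in short steps, Python scripts to look and compute and a tool call to move; the robot and the scene stay as the last step left them, time stands still between calls to the robot, and variables do not carry over. Pictures are saved under pics/ and viewed, and the job is handed in when it is done.

Besides the shell and the picture viewer there is one more tool, called after "Request:" by a JSON object that holds its "method" and its "body", one argument or row to a line. apply_moves: Moves the arm, as the interface text tells. Its arguments: {"type":"object","properties":{"commands":{"type":"array","items":{"type":"object","properties":{"linear":{"type":"array","items":{"type":"number"}},"delta_rot":{"type":"array","items":{"type":"number"}},"fingers":{"type":"number"}}}}},"required":["commands"]}

```bash
mkdir -p pics; ls; python3 - <<'E'
from plant import state, eyes
import cv2
s=state();print(s)
for n in("scene","top","wrist"):
    print(n,eyes.camera_params(n))
    cv2.imwrite(f"pics/{n}0.png",eyes.grab_frame(n)[:,:,::-1])
E
```

```text
pics
{'time': 0.0, 'joint_pos': array([ 1.16701537e+00,  5.33712362e-02,  1.61431353e+00,  2.85827326e-06,
        1.47600525e+00, -1.19002094e-01]), 'joint_vel': array([-1.32150746e-03, -7.92157326e-05, -1.42683117e-03,  2.11208089e-03,
       -2.79726752e-03,  2.46172668e-03]), 'joint_efforts': array([ 8.64431295e-04, -3.93697894e+01, -3.70169377e+01, -1.60020204e-04,
        7.49001105e-03,  1.45342426e-06]), 'tool_pos': array([0.1753404 , 0.59924117, 0.23004245]), 'tool_rot': array([-2.72379456e-04,  1.41908824e-01,  9.89879177e-01, -1.01269013e-03]), 'contact_force': array([-0.16843021,  0.22259069,  0.83720058]), 'ft_torque': array([-0.00983082, -0.0221967 , -0.01190254]), 'gripper_width': 0.9977243611674204}
scene {'fx': 372.82260528866277, 'fy': 372.82260528866277, 'cx': 260.8472751564955, 'cy': 188.74388273218665, 'position': array([1.41821996, 0.16469586, 0.7186449 ]), 'rotation': array([-0.30666471,  0.58091201,  0.67135701, -0.34318764])}
top {'fx': 417.44654417996185, 'fy': 417.44654417996185, 'cx': 259.4618079458209, 'cy': 199.31115405514524, 'position': array([0.2868347 , 0.03736314, 1.01215128]), 'rotation': array([-0.07341247,  0.70590996, -0.70055173,  0.07435733])}
wrist {'fx': 343.87939743411414, 'fy': 343.87939743411414, 'cx': 255.16236728726184, 'cy': 194.74517425055149, 'T_tool_cam': array([[-1.37323550e-03, -9.45304864e-01, -3.26185268e-01,
         8.35227117e-02],
       [ 9.99998308e-01, -1.69745268e-03,  7.09342576e-04,
        -3.45242285e-04],
       [-1.22422904e-03, -3.26183742e-01,  9.45305595e-01,
        -1.43147793e-01],
       [ 0.00000000e+00,  0.00000000e+00,  0.00000000e+00,
         1.00000000e+00]])}
```

View pics/scene0.png

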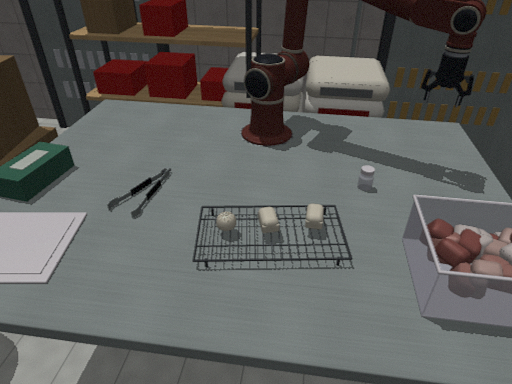

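View pics/top0.png

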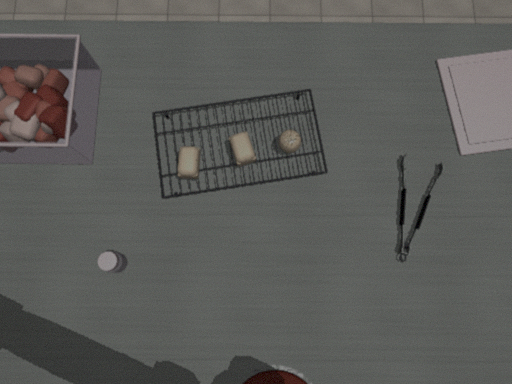

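View pics/wrist0.png

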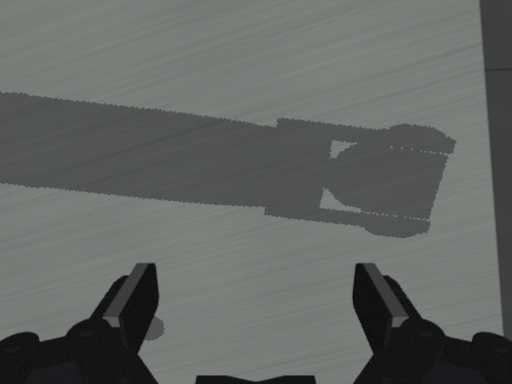

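Tongs are at right in the top view (hinge ~(402,256), jaws ~(403,158)/(438,168)). The round bun is the rightmost of the row (289,141), loaves at (242,148) and (188,162), the jar at (110,261). Next, enlarged crops.

```bash
python3 - <<'E'
import cv2
im=cv2.imread("pics/top0.png")
def crop(x0,y0,x1,y1,k,fn):
    c=cv2.resize(im[y0:y1,x0:x1],None,fx=k,fy=k,interpolation=cv2.INTER_CUBIC)
    c=cv2.convertScaleAbs(c,alpha=1.5)
    for x in range((x0+9)//10*10,x1,10):
        cv2.line(c,((x-x0)*k,0),((x-x0)*k,6),(0,255,255)); cv2.putText(c,str(x),((x-x0)*k,16),0,.35,(0,255,255))
    for y in range((y0+9)//10*10,y1,10):
        cv2.line(c,(0,(y-y0)*k),(6,(y-y0)*k),(0,255,255)); cv2.putText(c,str(y),(8,(y-y0)*k),0,.35,(0,255,255))
    cv2.imwrite(fn,c)
crop(375,145,465,270,4,"pics/t_tongs.png")
crop(150,85,335,205,4,"pics/t_rack.png")
E
```

```text
(no output)
```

View pics/t_tongs.png

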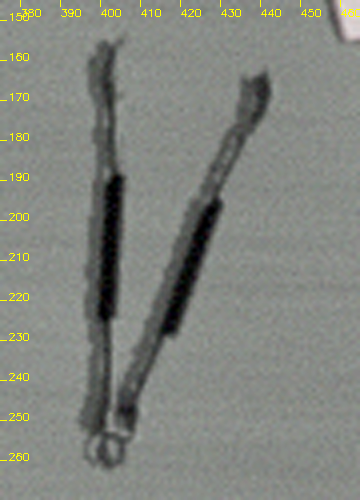

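View pics/t_rack.png

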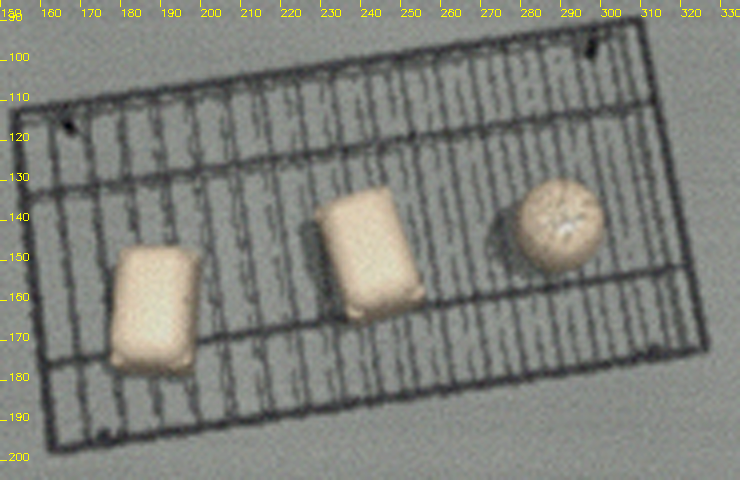

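```bash
cat > h.py <<'E'
import numpy as np
from scipy.spatial.transform import Rotation as R
def rot(q): return R.from_quat([q[1],q[2],q[3],q[0]])
def ray(cp,u,v,z,pose=None):
    d=np.array([(u-cp['cx'])/cp['fx'],(v-cp['cy'])/cp['fy'],1.])
    if pose is None:
        p=np.array(cp['position']); M=rot(cp['rotation']).as_matrix()
    else:
        T=cp['T_tool_cam']; Rt=rot(pose[1]).as_matrix(); M=Rt@T[:3,:3]; p=np.array(pose[0])+Rt@T[:3,3]
    d=M@d
    return p+d*(z-p[2])/d[2]
def proj(cp,P,pose=None):
    if pose is None:
        p=np.array(cp['position']); M=rot(cp['rotation']).as_matrix()
    else:
        T=cp['T_tool_cam']; Rt=rot(pose[1]).as_matrix(); M=Rt@T[:3,:3]; p=np.array(pose[0])+Rt@T[:3,3]
    c=(np.atleast_2d(P)-p)@M
    return np.c_[cp['fx']*c[:,0]/c[:,2]+cp['cx'],cp['fy']*c[:,1]/c[:,2]+cp['cy']]
E
python3 - <<'E'
from plant import state,eyes
from h import *
np.set_printoptions(precision=4,suppress=True)
c=eyes.camera_params('top')
for n,u,v,z in [('Ls front',404,189,.024),('Ls back',401,224,.024),('Rs front',427.5,196,.024),('Rs back',417,228,.024),('hinge',401.5,256,.013),('Ltip',402,156,.02),('Rtip',439.5,164,.02),
 ('rTL',155,112,.03),('rTR',310,92,.03),('rBR',326,172,.03),('rBL',163,196,.03),('bun',289.5,142,.045),('lb',242,148.5,.065),('la',188.5,162,.065),('jar',110,261,.07)]:
    print(n,ray(c,u,v,z))
s=state();print(s['tool_pos'],rot(s['tool_rot']).as_matrix())
E
```

```text
Ls front [ 0.5252 -0.3149  0.024 ]
Ls back [ 0.4391 -0.3021  0.024 ]
Rs front [ 0.5082 -0.3708  0.024 ]
Rs back [ 0.4297 -0.3397  0.024 ]
hinge [ 0.3639 -0.3022  0.013 ]
Ltip [ 0.6105 -0.3168  0.02  ]
Rtip [ 0.5905 -0.4084  0.02  ]
rTL [0.718  0.3013 0.03  ]
rTR [ 0.7757 -0.0897  0.03  ]
rBR [ 0.5649 -0.125   0.03  ]
rBL [0.5018 0.2692 0.03  ]
bun [ 0.6359 -0.0354  0.045 ]
lb [0.6114 0.0793 0.065 ]
la [0.5769 0.2052 0.065 ]
jar [0.3434 0.3699 0.07  ]
[0.1754 0.5994 0.2303] [[-0.9597  0.281  -0.0006]
 [ 0.281   0.9597 -0.0015]
 [ 0.0002 -0.0016 -1.    ]]
```

```bash
cat > mv.py <<'E'
# usage: mv.py x y z yaw_deg [pitch]: desired TCP and yaw of tool x; prints shift/turn from current (measured) pose
import sys
from plant import state
from h import *
np.set_printoptions(precision=4,suppress=True)
def want(x,y,z,yaw):
    a=np.radians(yaw); X=[np.cos(a),np.sin(a),0]; Z=[0,0,-1]; return np.c_[X,np.cross(Z,X),Z]
if __name__=="__main__":
    x,y,z,yaw=map(float,sys.argv[1:5]); s=state(); M=rot(s['tool_rot']).as_matrix()
    print('t',s['time'],'yaw',np.degrees(np.arctan2(M[1,0],M[0,0])),'pos',s['tool_pos'],'q',s['joint_pos'],'F',s['contact_force'],'w',s['gripper_width'])
    print('linear',M.T@(np.array([x,y,z])-s['tool_pos']),'rot',np.degrees(R.from_matrix(M.T@want(x,y,z,yaw)).as_rotvec()))
E
python3 mv.py .42 .30 .25 98
```

```text
t 0.15 yaw 163.68037248324885 pos [0.1754 0.5994 0.2303] q [ 1.167   0.0532  1.614  -0.      1.476  -0.119 ] F [-0.1775 -0.0503  0.4655] w 0.9986037165909913
linear [-0.3188 -0.2186 -0.0194] rot [-0.0861  0.0445 65.6804]
```

Request:
{"method": "apply_moves", "body": {
  "commands": [
    {"linear": [-0.319, -0.219, -0.02], "delta_rot": [0, 0, 66], "fingers": 0},
    {"linear": [-0.319, -0.219, -0.02], "delta_rot": [0, 0, 66], "fingers": 0},
    {"linear": [-0.319, -0.219, -0.02], "delta_rot": [0, 0, 66], "fingers": 0},
    {"linear": [-0.319, -0.219, -0.02], "delta_rot": [0, 0, 66], "fingers": 0},
    {"linear": [-0.319, -0.219, -0.02], "delta_rot": [0, 0, 66], "fingers": 0},
    {"linear": [-0.319, -0.219, -0.02], "delta_rot": [0, 0, 66], "fingers": 0},
    {"linear": [-0.319, -0.219, -0.02], "delta_rot": [0, 0, 66], "fingers": 0},
    {"linear": [-0.319, -0.219, -0.02], "delta_rot": [0, 0, 66], "fingers": 0}
  ]
}}

```text
time: 0.95
tool_pos: [0.4214, 0.2977, 0.2513]
tool_rot: [0.0, 0.661, 0.751, 0.0]
contact_force: [-0.2, 0.9, 0.8]
gripper_width: 1.001
```

```bash
python3 mv.py .46 -0.08 .22 33
```

```text
t 0.95 yaw 97.30920551720013 pos [0.4214 0.2977 0.2513] q [ 0.4709 -0.2233  1.8391 -0.0004  1.5256  0.3433] F [-0.2125  0.8669  0.7953] w 1.0007709321420621
linear [-0.3795 -0.0098  0.0314] rot [ 0.0268  0.0049 64.3092]
```

Request:
{"method": "apply_moves", "body": {
  "commands": [
    {"linear": [-0.38, -0.01, 0.03], "delta_rot": [0, 0, 64], "fingers": 0},
    {"linear": [-0.38, -0.01, 0.03], "delta_rot": [0, 0, 64], "fingers": 0},
    {"linear": [-0.38, -0.01, 0.03], "delta_rot": [0, 0, 64], "fingers": 0},
    {"linear": [-0.38, -0.01, 0.03], "delta_rot": [0, 0, 64], "fingers": 0},
    {"linear": [-0.38, -0.01, 0.03], "delta_rot": [0, 0, 64], "fingers": 0},
    {"linear": [-0.38, -0.01, 0.03], "delta_rot": [0, 0, 64], "fingers": 0},
    {"linear": [-0.38, -0.01, 0.03], "delta_rot": [0, 0, 64], "fingers": 0},
    {"linear": [-0.38, -0.01, 0.03], "delta_rot": [0, 0, 64], "fingers": 0}
  ]
}}

```text
time: 1.75
tool_pos: [0.4606, -0.0808, 0.2208]
tool_rot: [0.0, 0.958, 0.286, -0.0]
contact_force: [0.2, 1.0, -0.2]
gripper_width: 0.996
```

```bash
python3 mv.py .479 -0.333 .20 -15
```

```text
t 1.75 yaw 33.29561951177981 pos [ 0.4606 -0.0808  0.2208] q [-0.3327 -0.3328  1.9779 -0.0005  1.4967  0.657 ] F [ 0.2467  0.9568 -0.2383] w 0.9964189207654471
linear [-0.1231  0.2209  0.0209] rot [ 0.0211  0.0271 48.2956]
```

Request:
{"method": "apply_moves", "body": {
  "commands": [
    {"linear": [-0.123, 0.221, 0.021], "delta_rot": [0, 0, 48.3], "fingers": 0},
    {"linear": [-0.123, 0.221, 0.021], "delta_rot": [0, 0, 48.3], "fingers": 0},
    {"linear": [-0.123, 0.221, 0.021], "delta_rot": [0, 0, 48.3], "fingers": 0},
    {"linear": [-0.123, 0.221, 0.021], "delta_rot": [0, 0, 48.3], "fingers": 0},
    {"linear": [-0.123, 0.221, 0.021], "delta_rot": [0, 0, 48.3], "fingers": 0},
    {"linear": [-0.123, 0.221, 0.021], "delta_rot": [0, 0, 48.3], "fingers": 0},
    {"linear": [-0.123, 0.221, 0.021], "delta_rot": [0, 0, 48.3], "fingers": 0},
    {"linear": [-0.123, 0.221, 0.021], "delta_rot": [0, 0, 48.3], "fingers": 0}
  ]
}}

```text
time: 2.55
tool_pos: [0.4811, -0.3296, 0.1999]
tool_rot: [-0.0, 0.992, -0.126, -0.0]
contact_force: [0.4, 0.2, -0.6]
gripper_width: 1.001
```

```bash
python3 mv.py .479 -0.333 .20 -15; python3 - <<'E'
from plant import state, eyes
import cv2
cv2.imwrite("pics/w1.png",cv2.resize(eyes.grab_frame('wrist')[:,:,::-1],(768,576),interpolation=cv2.INTER_CUBIC))
E
```

```text
t 2.55 yaw -14.499980035100513 pos [ 0.4811 -0.3296  0.1999] q [-0.7283 -0.0242  1.7435  0.0002  1.4233  1.0956] F [ 0.3627  0.1954 -0.6362] w 1.0011071807018523
linear [-0.0012  0.0039 -0.0001] rot [-0.0376  0.0455  0.5   ]
```

View pics/w1.png

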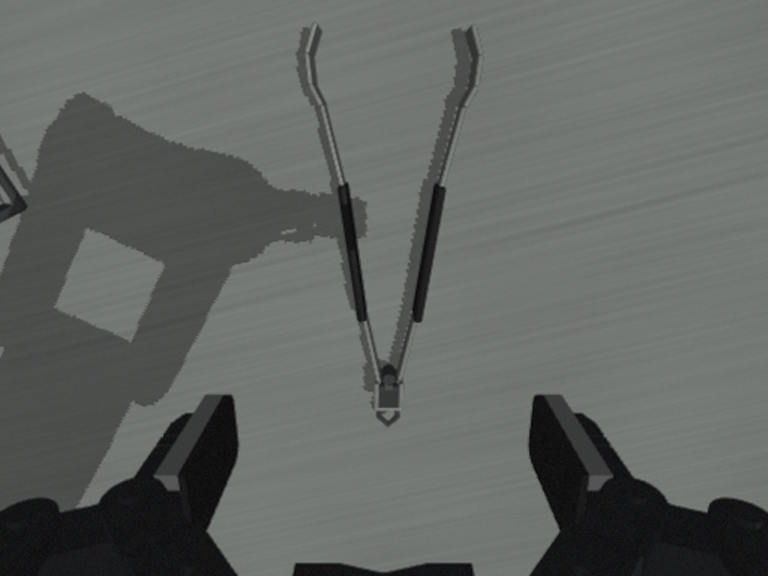

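```bash
python3 - <<'E'
from plant import state,eyes
from h import *
np.set_printoptions(precision=4,suppress=True)
c=eyes.camera_params('wrist'); s=state(); pose=(s['tool_pos'],s['tool_rot'])
P={}
for n,u,v,z in [('Lf',344,184,.024),('Lb',361,321,.024),('Rf',440,186,.024),('Rb',418,321,.024),('hinge',388,424,.013),('Lt',316,24,.026),('Rt',471,27,.026)]:
    P[n]=ray(c,(u-.25)/1.5,(v-.25)/1.5,z,pose);print(n,P[n])
f=(P['Lf']+P['Rf'])/2;b=(P['Lb']+P['Rb'])/2;t=(P['Lt']+P['Rt'])/2
d=f-b;print(f,b,t,np.linalg.norm(d),np.degrees(np.arctan2(d[1],d[0])))
d=t-P['hinge'];print('h-t',np.linalg.norm(d[:2]),np.degrees(np.arctan2(d[1],d[0])))
d=t-b;print('b-t',np.linalg.norm(d[:2]),np.degrees(np.arctan2(d[1],d[0])))
e=d[:2]/np.linalg.norm(d[:2]);print('grip',b[:2]+.05*e,f[:2]-.04*e,t[:2]-.129*e)
print(np.linalg.norm(P['Lf']-P['Rf']),np.linalg.norm(P['Lb']-P['Rb']))
E
```

```text
Lf [ 0.5305 -0.3172  0.024 ]
Lb [ 0.4408 -0.3033  0.024 ]
Rf [ 0.5146 -0.3736  0.024 ]
Rb [ 0.4313 -0.3402  0.024 ]
hinge [ 0.352  -0.2992  0.013 ]
Lt [ 0.6183 -0.3264  0.026 ]
Rt [ 0.5953 -0.4088  0.026 ]
[ 0.5225 -0.3454  0.024 ] [ 0.436  -0.3217  0.024 ] [ 0.6068 -0.3676  0.026 ] 0.08963985591599881 -15.304139233619061
h-t 0.26386531258429974 -15.015854888417234
b-t 0.1768162719006002 -15.036048684119764
grip [ 0.4843 -0.3347] [ 0.4839 -0.335 ] [ 0.4822 -0.3341]
0.05867213275092109 0.038059830579056035
```

```bash
python3 mv.py .4838 -0.3348 .06 -15.1
```

```text
t 2.6 yaw -14.474896136094664 pos [ 0.4813 -0.3292  0.2002] q [-0.7276 -0.025   1.7438  0.0002  1.4232  1.0958] F [-0.324  -0.1285 -0.7996] w 0.9954125312024042
linear [0.0039 0.0048 0.1402] rot [-0.0178  0.0155  0.6251]
```

Request:
{"method": "apply_moves", "body": {
  "commands": [
    {"linear": [0.004, 0.005, 0.04], "delta_rot": [0, 0, 0.6], "fingers": 0},
    {"linear": [0.004, 0.005, 0.08], "delta_rot": [0, 0, 0.6], "fingers": 0},
    {"linear": [0.004, 0.005, 0.12], "delta_rot": [0, 0, 0.6], "fingers": 0},
    {"linear": [0.004, 0.005, 0.14], "delta_rot": [0, 0, 0.6], "fingers": 0},
    {"linear": [0.004, 0.005, 0.14], "delta_rot": [0, 0, 0.6], "fingers": 0},
    {"linear": [0.004, 0.005, 0.14], "delta_rot": [0, 0, 0.6], "fingers": 0},
    {"linear": [0.004, 0.005, 0.14], "delta_rot": [0, 0, 0.6], "fingers": 0},
    {"linear": [0.004, 0.005, 0.14], "delta_rot": [0, 0, 0.6], "fingers": 0}
  ]
}}

```text
time: 3.4
tool_pos: [0.4852, -0.3368, 0.0628]
tool_rot: [0.001, 0.991, -0.132, 0.002]
contact_force: [-0.3, -0.9, -0.3]
gripper_width: 1.002
```

```bash
python3 mv.py .4838 -0.3348 .003 -15.1;python3 - <<'E'
from plant import state, eyes
import cv2
cv2.imwrite("pics/w2.png",cv2.resize(eyes.grab_frame('wrist')[:,:,::-1],(768,576),interpolation=cv2.INTER_CUBIC))
E
```

```text
t 3.4 yaw -15.180824933078311 pos [ 0.4852 -0.3368  0.0628] q [-0.7326  0.1314  1.8256  0.      1.1804  1.1031] F [-0.322  -0.8724 -0.2937] w 1.0022199963170917
linear [-0.0021 -0.0016  0.0598] rot [ 0.1091 -0.2157 -0.081 ]
```

View pics/w2.png

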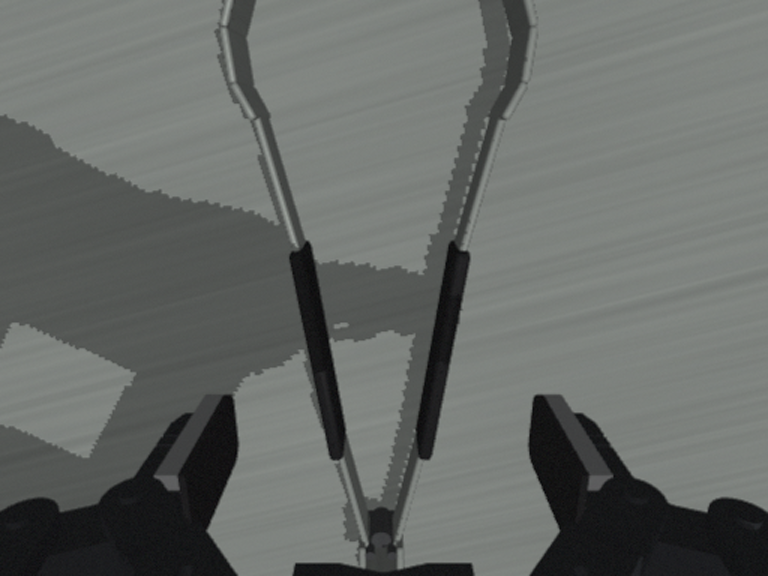

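```bash
python3 - <<'E'
from plant import state,eyes
from h import *
np.set_printoptions(precision=4,suppress=True)
c=eyes.camera_params('wrist'); s=state(); pose=(s['tool_pos'],s['tool_rot']);print(pose)
P=[ray(c,(u-.25)/1.5,(v-.25)/1.5,.024,pose) for u,v in [(301,243),(336,458),(459,243),(425,458)]]
f=(P[0]+P[2])/2;b=(P[1]+P[3])/2;d=f-b;e=d/np.linalg.norm(d)
print(f,b,np.linalg.norm(d),np.degrees(np.arctan2(d[1],d[0])),b+.05*e)
E
python3 mv.py .4838 -.3348 .003 -15.1
```

```text
(array([ 0.485 , -0.3367,  0.0625]), array([ 0.001 ,  0.9912, -0.1322,  0.0015]))
[ 0.5249 -0.3465  0.024 ] [ 0.436  -0.3223  0.024 ] 0.09208724750569681 -15.252177572897235 [ 0.4843 -0.3355  0.024 ]
t 3.45 yaw -15.19527369757505 pos [ 0.485  -0.3367  0.0625] q [-0.7328  0.1317  1.8259 -0.      1.1804  1.1032] F [ 0.1525  0.4525 -0.4907] w 0.9997696860504397
linear [-0.0019 -0.0016  0.0595] rot [ 0.0928 -0.1823 -0.0954]
```

Request:
{"method": "apply_moves", "body": {
  "commands": [
    {"linear": [-0.0015, -0.001, 0.03], "delta_rot": [0, 0, 0], "fingers": 0},
    {"linear": [-0.0015, -0.001, 0.05], "delta_rot": [0, 0, 0], "fingers": 0},
    {"linear": [-0.0015, -0.001, 0.057], "delta_rot": [0, 0, 0], "fingers": 0},
    {"linear": [-0.0015, -0.001, 0.057], "delta_rot": [0, 0, 0], "fingers": 0},
    {"linear": [-0.0015, -0.001, 0.057], "delta_rot": [0, 0, 0], "fingers": 0},
    {"linear": [-0.0015, -0.001, 0.057], "delta_rot": [0, 0, 0], "fingers": 0},
    {"linear": [-0.0015, -0.001, 0.057], "delta_rot": [0, 0, 0], "fingers": 0},
    {"linear": [-0.0015, -0.001, 0.057], "delta_rot": [0, 0, 0], "fingers": 0}
  ]
}}

```text
time: 4.25
tool_pos: [0.4832, -0.3349, 0.0041]
tool_rot: [0.0, 0.991, -0.132, 0.001]
contact_force: [-0.2, -0.1, -0.9]
gripper_width: 1.003
```

```bash
python3 mv.py .4838 -0.3348 .003 -15.1
```

```text
t 4.25 yaw -15.21516207351451 pos [ 0.4832 -0.3349  0.0041] q [-0.7327  0.2116  1.8488 -0.      1.0799  1.1037] F [-0.2168 -0.052  -0.9241] w 1.002662064847483
linear [ 0.0006 -0.0003  0.0011] rot [ 0.0352 -0.0685 -0.1152]
```

Request:
{"method": "apply_moves", "body": {
  "commands": [
    {"linear": [0.0005, 0, 0], "delta_rot": [0, 0, 0], "fingers": 60},
    {"linear": [0.0005, 0, 0], "delta_rot": [0, 0, 0], "fingers": 75},
    {"linear": [0.0005, 0, 0], "delta_rot": [0, 0, 0], "fingers": 85},
    {"linear": [0.0005, 0, 0], "delta_rot": [0, 0, 0], "fingers": 95},
    {"linear": [0.0005, 0, 0], "delta_rot": [0, 0, 0], "fingers": 105},
    {"linear": [0.0005, 0, 0], "delta_rot": [0, 0, 0], "fingers": 108},
    {"linear": [0.0005, 0, 0], "delta_rot": [0, 0, 0], "fingers": 108},
    {"linear": [0.0005, 0, 0], "delta_rot": [0, 0, 0], "fingers": 108}
  ]
}}

```text
time: 5.05
tool_pos: [0.4842, -0.3356, 0.005]
tool_rot: [0.001, 0.991, -0.132, 0.001]
contact_force: [-1.7, 1.1, 7.5]
gripper_width: 0.578
```

```bash
python3 mv.py .4838 -0.3348 .20 -15.1;python3 - <<'E'
from plant import state, eyes
import cv2
cv2.imwrite("pics/w3.png",cv2.resize(eyes.grab_frame('wrist')[:,:,::-1],(768,576),interpolation=cv2.INTER_CUBIC))
E
```

```text
t 5.05 yaw -15.227387243293899 pos [ 0.4842 -0.3356  0.005 ] q [-0.7324  0.2121  1.8464 -0.0001  1.0807  1.1042] F [-1.7052  1.1406  7.5389] w 0.5780755452837598
linear [-0.0001 -0.0004 -0.195 ] rot [ 0.0664 -0.1244 -0.1275]
```

View pics/w3.png

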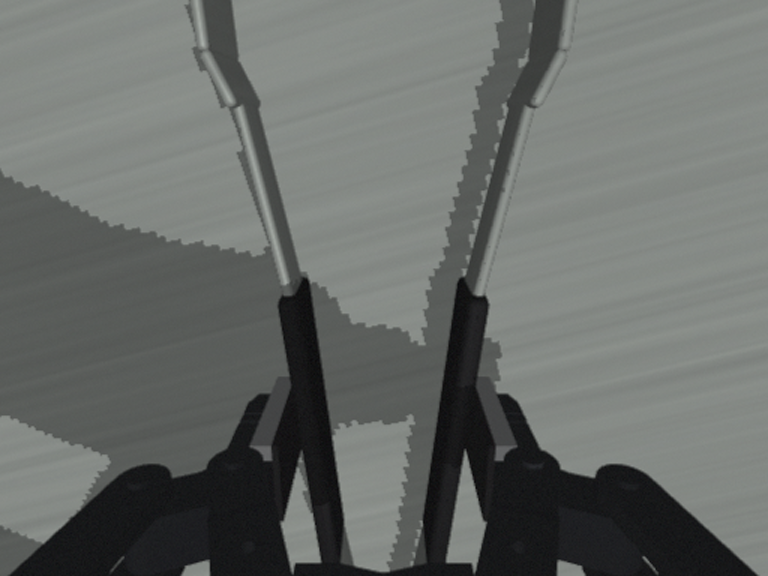

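Request:
{"method": "apply_moves", "body": {
  "commands": [
    {"linear": [0, 0, -0.005], "delta_rot": [0, 0, 0], "fingers": 108},
    {"linear": [0, 0, -0.01], "delta_rot": [0, 0, 0], "fingers": 108},
    {"linear": [0, 0, -0.02], "delta_rot": [0, 0, 0], "fingers": 108},
    {"linear": [0, 0, -0.03], "delta_rot": [0, 0, 0], "fingers": 108},
    {"linear": [0, 0, -0.04], "delta_rot": [0, 0, 0], "fingers": 108},
    {"linear": [0, 0, -0.05], "delta_rot": [0, 0, 0], "fingers": 108},
    {"linear": [0, 0, -0.06], "delta_rot": [0, 0, 0], "fingers": 108},
    {"linear": [0, 0, -0.06], "delta_rot": [0, 0, 0], "fingers": 108}
  ]
}}

```text
time: 5.9
tool_pos: [0.4843, -0.3356, 0.0657]
tool_rot: [0.001, 0.991, -0.132, 0.002]
contact_force: [0.5, 0.2, -0.6]
gripper_width: 0.58
```

```bash
python3 mv.py .4838 -0.3348 .20 -15.1;python3 - <<'E'
from plant import state, eyes
import cv2
cv2.imwrite("pics/w4.png",cv2.resize(eyes.grab_frame('wrist')[:,:,::-1],(768,576),interpolation=cv2.INTER_CUBIC))
cv2.imwrite("pics/s4.png",cv2.resize(eyes.grab_frame('scene')[120:280,60:260,::-1],(800,640),interpolation=cv2.INTER_CUBIC)[:600])
E
```

```text
t 5.9 yaw -15.21685740516483 pos [ 0.4843 -0.3356  0.0657] q [-0.7322  0.1247  1.8275  0.      1.1854  1.1041] F [ 0.5407  0.1838 -0.5648] w 0.5797520752710644
linear [-0.0003 -0.0004 -0.1343] rot [ 0.0996 -0.2002 -0.117 ]
```

View pics/w4.png

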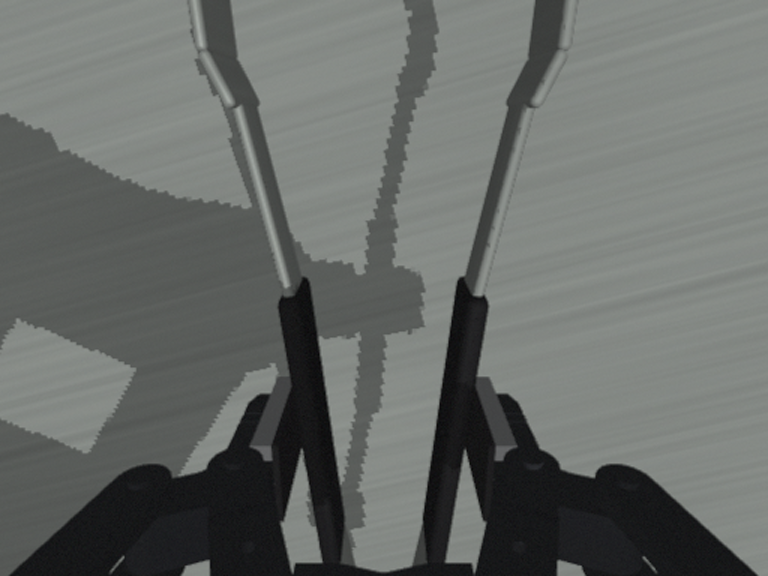

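View pics/s4.png

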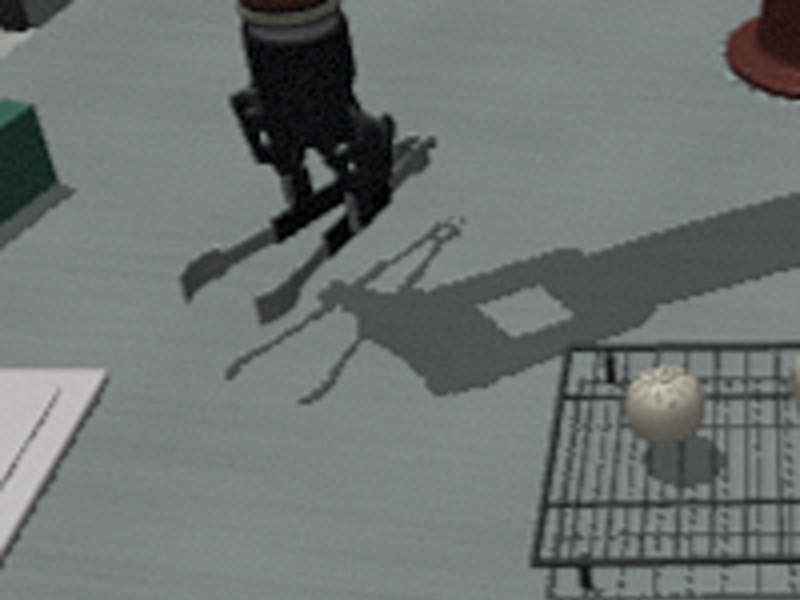

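Tongs are lifted level, with no slip between the images before and after the lift. Next, hover behind and above the bun.

```bash
python3 mv.py .5302 -0.0521 .20 9
```

```text
t 6.0 yaw -15.21619355091946 pos [ 0.4834 -0.3348  0.0637] q [-0.7323  0.1265  1.8294 -0.      1.1851  1.1041] F [-0.2824  0.9234 -0.7785] w 0.5764465754644447
linear [-0.0289 -0.285  -0.1364] rot [  0.0235  -0.0286 -24.2162]
```

Request:
{"method": "apply_moves", "body": {
  "commands": [
    {"linear": [0, 0, -0.02], "delta_rot": [0, 0, 0], "fingers": 108},
    {"linear": [0, -0.01, -0.05], "delta_rot": [0, 0, -2], "fingers": 108},
    {"linear": [-0.003, -0.03, -0.085], "delta_rot": [0, 0, -4], "fingers": 108},
    {"linear": [-0.006, -0.06, -0.115], "delta_rot": [0, 0, -6], "fingers": 108},
    {"linear": [-0.01, -0.09, -0.13], "delta_rot": [0, 0, -8], "fingers": 108},
    {"linear": [-0.013, -0.125, -0.136], "delta_rot": [0, 0, -11], "fingers": 108},
    {"linear": [-0.016, -0.16, -0.136], "delta_rot": [0, 0, -14], "fingers": 108},
    {"linear": [-0.02, -0.195, -0.136], "delta_rot": [0, 0, -17], "fingers": 108}
  ]
}}

```text
time: 6.8
tool_pos: [0.515, -0.1399, 0.199]
tool_rot: [-0.0, 1.0, 0.016, -0.0]
contact_force: [0.2, -0.5, -1.4]
gripper_width: 0.578
```

```bash
python3 mv.py .5302 -0.0521 .20 9
```

```text
t 6.8 yaw 1.8847012150048144 pos [ 0.515  -0.1399  0.199 ] q [-0.4047 -0.1448  1.8583  0.      1.4285  1.1332] F [ 0.2236 -0.4507 -1.3623] w 0.5780936354172393
linear [ 0.0181 -0.0872 -0.001 ] rot [-0.0129  0.0188 -7.1153]
```

Request:
{"method": "apply_moves", "body": {
  "commands": [
    {"linear": [0.005, -0.03, -0.001], "delta_rot": [0, 0, -2.5], "fingers": 108},
    {"linear": [0.011, -0.055, -0.001], "delta_rot": [0, 0, -5], "fingers": 108},
    {"linear": [0.015, -0.075, -0.001], "delta_rot": [0, 0, -6.5], "fingers": 108},
    {"linear": [0.018, -0.087, -0.001], "delta_rot": [0, 0, -7.1], "fingers": 108},
    {"linear": [0.018, -0.087, -0.001], "delta_rot": [0, 0, -7.1], "fingers": 108},
    {"linear": [0.018, -0.087, -0.001], "delta_rot": [0, 0, -7.1], "fingers": 108},
    {"linear": [0.018, -0.087, -0.001], "delta_rot": [0, 0, -7.1], "fingers": 108},
    {"linear": [0.018, -0.087, -0.001], "delta_rot": [0, 0, -7.1], "fingers": 108}
  ]
}}

```text
time: 7.6
tool_pos: [0.5303, -0.0546, 0.2003]
tool_rot: [0.0, 0.997, 0.077, -0.0]
contact_force: [-0.8, -0.4, -1.1]
gripper_width: 0.577
```

```bash
python3 mv.py .5302 -0.0521 .20 9;python3 - <<'E'
from plant import state, eyes
import cv2
cv2.imwrite("pics/w5.png",cv2.resize(eyes.grab_frame('wrist')[:,:,::-1],(768,576),interpolation=cv2.INTER_CUBIC))
cv2.imwrite("pics/s5.png",cv2.resize(eyes.grab_frame('scene')[120:280,160:360,::-1],(800,640),interpolation=cv2.INTER_CUBIC)[:600])
E
```

```text
t 7.6 yaw 8.798696282760917 pos [ 0.5303 -0.0546  0.2003] q [-0.2421 -0.1473  1.8584 -0.0002  1.4306  1.1751] F [-0.7723 -0.3822 -1.1264] w 0.576511794129342
linear [ 0.0003 -0.0025  0.0003] rot [ 0.0097  0.0087 -0.2013]
```

View pics/w5.png

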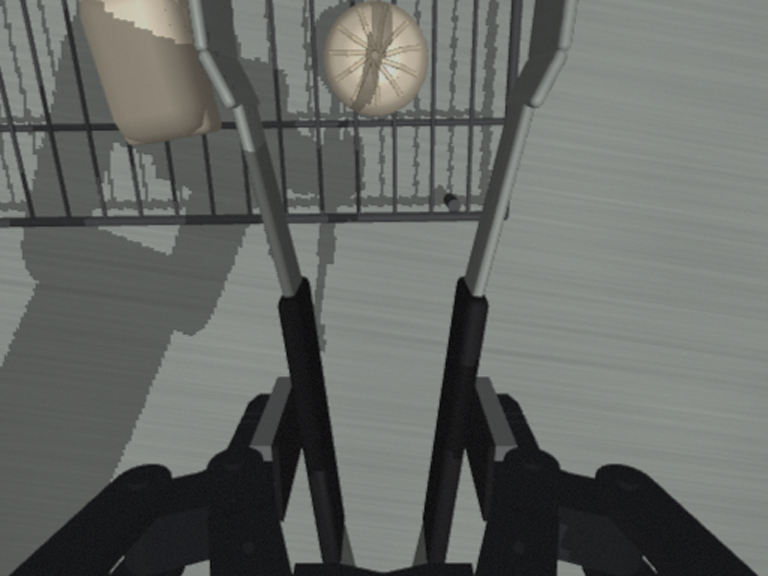

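View pics/s5.png

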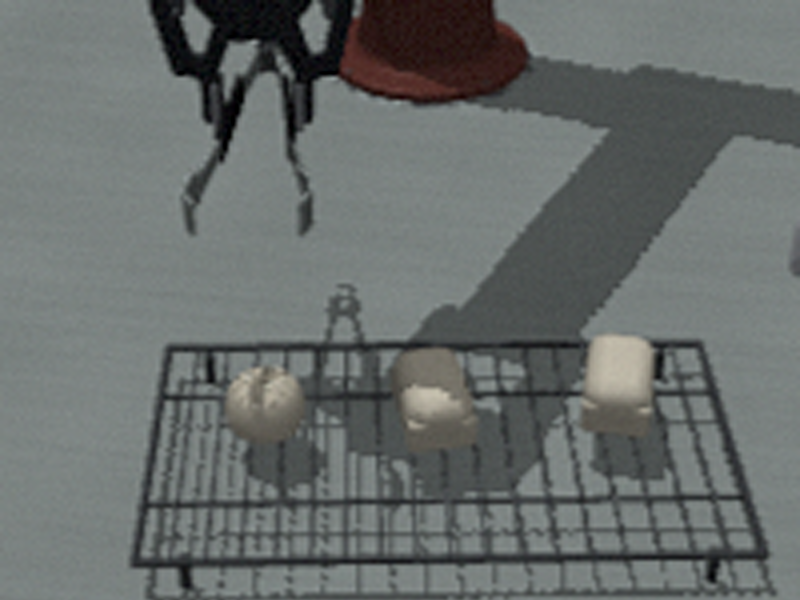

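```bash
python3 - <<'E'
from plant import state,eyes
from h import *
np.set_printoptions(precision=4,suppress=True)
c=eyes.camera_params('wrist'); s=state(); pose=(s['tool_pos'],s['tool_rot']);print(pose)
g=lambda u,v,z:ray(c,(u-.25)/1.5,(v-.25)/1.5,z,pose)
print('sil',g(375.5,58.5,.046),'crown',g(376,54,.069))
for u in(323,428):print(g(u,58.5,.046))
print('loaf front corners',g(135,143,.045),g(212,130,.045),'rack corner',g(505,215,.03))
# where jaw pt (tool x .107, z -.008) is, world; lines of sight to scoop
Rt=rot(pose[1]).as_matrix()
for zz in(-.008,.005): print(proj(c,pose[0]+Rt@[.107,0,zz],pose)*1.5)
# scoop inner edges top (z = TCP+.008+.013)
for u,v in[(235,30),(533,30)]: print((g(u,v,pose[0][2]+.021)-pose[0])@Rt,(g(u,v,pose[0][2]-.005)-pose[0])@Rt)
cs=eyes.camera_params('scene')
print('scene crown',ray(cs,160+265/4,120+384/4,.066),'center',ray(cs,160+265/4,120+402/4,.05))
E
```

```text
(array([ 0.5303, -0.0544,  0.2003]), array([ 0.0001,  0.997 ,  0.0769, -0.    ]))
sil [ 0.6411 -0.0335  0.046 ] crown [ 0.641  -0.0341  0.069 ]
[ 0.6369 -0.0062  0.046 ]
[ 0.6453 -0.0609  0.046 ]
loaf front corners [0.5783 0.0925 0.045 ] [0.5917 0.0504 0.045 ] rack corner [ 0.568  -0.1242  0.03  ]
[[380.7424  13.045 ]]
[[380.9851  22.4228]]
[ 0.1017 -0.0311 -0.021 ] [ 0.1054 -0.0378  0.005 ]
[ 0.1016  0.0324 -0.021 ] [0.1052 0.0392 0.005 ]
scene crown [ 0.6439 -0.0298  0.066 ] center [ 0.6441 -0.0304  0.05  ]
```

```bash
python3 mv.py .5353 -0.0496 .09 9
```

```text
t 7.7 yaw 8.81521718388813 pos [ 0.5303 -0.0544  0.2003] q [-0.2418 -0.1474  1.8583 -0.0001  1.4306  1.1752] F [ 0.0522 -0.0336 -1.0708] w 0.5760491844899499
linear [ 0.0056 -0.004   0.1103] rot [ 0.006   0.0013 -0.1848]
```

Request:
{"method": "apply_moves", "body": {
  "commands": [
    {"linear": [0.003, -0.002, 0.02], "delta_rot": [0, 0, -0.2], "fingers": 108},
    {"linear": [0.0055, -0.004, 0.05], "delta_rot": [0, 0, -0.2], "fingers": 108},
    {"linear": [0.0055, -0.004, 0.08], "delta_rot": [0, 0, -0.2], "fingers": 108},
    {"linear": [0.0055, -0.004, 0.1], "delta_rot": [0, 0, -0.2], "fingers": 108},
    {"linear": [0.0055, -0.004, 0.11], "delta_rot": [0, 0, -0.2], "fingers": 108},
    {"linear": [0.0055, -0.004, 0.11], "delta_rot": [0, 0, -0.2], "fingers": 108},
    {"linear": [0.0055, -0.004, 0.11], "delta_rot": [0, 0, -0.2], "fingers": 108},
    {"linear": [0.0055, -0.004, 0.11], "delta_rot": [0, 0, -0.2], "fingers": 108}
  ]
}}

```text
time: 8.5
tool_pos: [0.5365, -0.0493, 0.0921]
tool_rot: [0.0, 0.997, 0.079, 0.001]
contact_force: [0.1, -0.3, -0.3]
gripper_width: 0.581
```

```bash
python3 mv.py .5353 -0.0496 .038 9;python3 - <<'E'
from plant import state, eyes
import cv2
cv2.imwrite("pics/w6.png",cv2.resize(eyes.grab_frame('wrist')[:,:,::-1],(768,576),interpolation=cv2.INTER_CUBIC))
cv2.imwrite("pics/s6.png",cv2.resize(eyes.grab_frame('scene')[150:290,160:340,::-1],(720,560),interpolation=cv2.INTER_CUBIC))
E
```

```text
t 8.5 yaw 9.077037343947561 pos [ 0.5365 -0.0493  0.0921] q [-0.2298 -0.0255  1.9345 -0.      1.2295  1.1826] F [ 0.0705 -0.2574 -0.2815] w 0.5813901738504837
linear [-0.0014  0.      0.0541] rot [ 0.0689 -0.1665  0.0769]
```

View pics/w6.png

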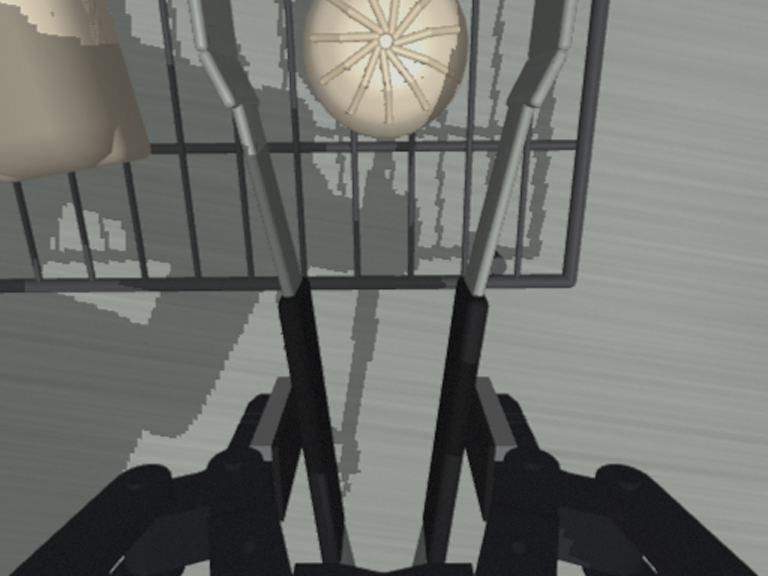

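View pics/s6.png

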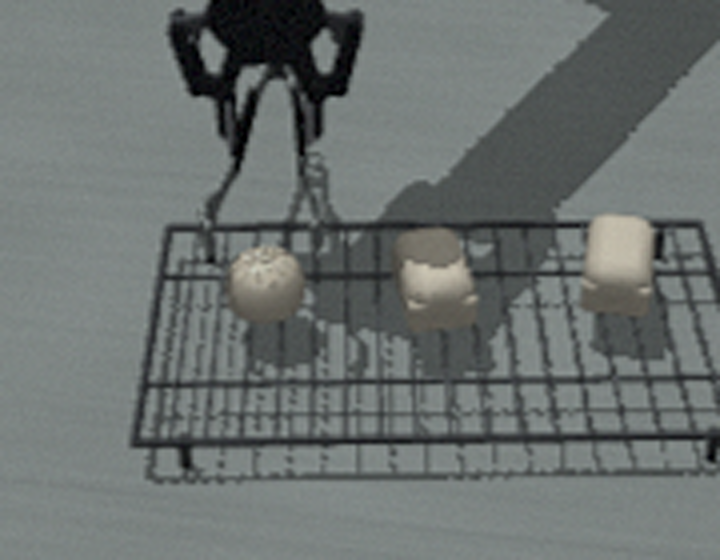

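```bash
python3 - <<'E'
from plant import state,eyes
from h import *
np.set_printoptions(precision=4,suppress=True)
c=eyes.camera_params('wrist'); s=state(); pose=(s['tool_pos'],s['tool_rot']);print(pose)
Rt=rot(pose[1]).as_matrix()
g=lambda u,v,z:ray(c,(u-.25)/1.5,(v-.25)/1.5,z,pose)
for p in(g(386,41,.070),g(386,41,.066),g(385,41,.046)): print(p,(p-pose[0])@Rt)
p=g(385,137,.05);print('near edge',p,(p-pose[0])@Rt)
E
```

```text
(array([ 0.5363, -0.0492,  0.0919]), array([0.0004, 0.9969, 0.0792, 0.0013]))
[ 0.64   -0.0339  0.07  ] [0.1048 0.0013 0.0222]
[ 0.6405 -0.0339  0.066 ] [0.1053 0.0013 0.0262]
[ 0.643  -0.0333  0.046 ] [0.1078 0.0011 0.0462]
near edge [ 0.6129 -0.038   0.05  ] [0.0773 0.0011 0.0421]
```

Request:
{"method": "apply_moves", "body": {
  "commands": [
    {"linear": [-0.0015, 0.0005, 0.01], "delta_rot": [0, 0, 0], "fingers": 108},
    {"linear": [-0.0015, 0.0005, 0.02], "delta_rot": [0, 0, 0], "fingers": 108},
    {"linear": [-0.0015, 0.0005, 0.03], "delta_rot": [0, 0, 0], "fingers": 108},
    {"linear": [-0.0015, 0.0005, 0.04], "delta_rot": [0, 0, 0], "fingers": 108},
    {"linear": [-0.0015, 0.0005, 0.048], "delta_rot": [0, 0, 0], "fingers": 108},
    {"linear": [-0.0015, 0.0005, 0.053], "delta_rot": [0, 0, 0], "fingers": 108},
    {"linear": [-0.0015, 0.0005, 0.053], "delta_rot": [0, 0, 0], "fingers": 108},
    {"linear": [-0.0015, 0.0005, 0.053], "delta_rot": [0, 0, 0], "fingers": 108}
  ]
}}

```text
time: 9.4
tool_pos: [0.534, -0.0497, 0.0374]
tool_rot: [0.0, 0.997, 0.079, 0.0]
contact_force: [-0.1, 0.6, -0.3]
gripper_width: 0.576
```

```bash
python3 mv.py .535 -0.0496 .038 9;python3 - <<'E'
from plant import state, eyes
import cv2
cv2.imwrite("pics/w7.png",cv2.resize(eyes.grab_frame('wrist')[:,:,::-1],(768,576),interpolation=cv2.INTER_CUBIC))
cv2.imwrite("pics/s7.png",cv2.resize(eyes.grab_frame('scene')[170:260,190:290,::-1],(600,540),interpolation=cv2.INTER_CUBIC))
E
```

```text
t 9.4 yaw 9.080868789228305 pos [ 0.534  -0.0497  0.0374] q [-0.2316  0.0481  1.964   0.      1.1293  1.1807] F [-0.1071  0.5884 -0.2742] w 0.5761842916497708
linear [ 0.001   0.0001 -0.0006] rot [ 0.0048 -0.013   0.0809]
```

View pics/w7.png

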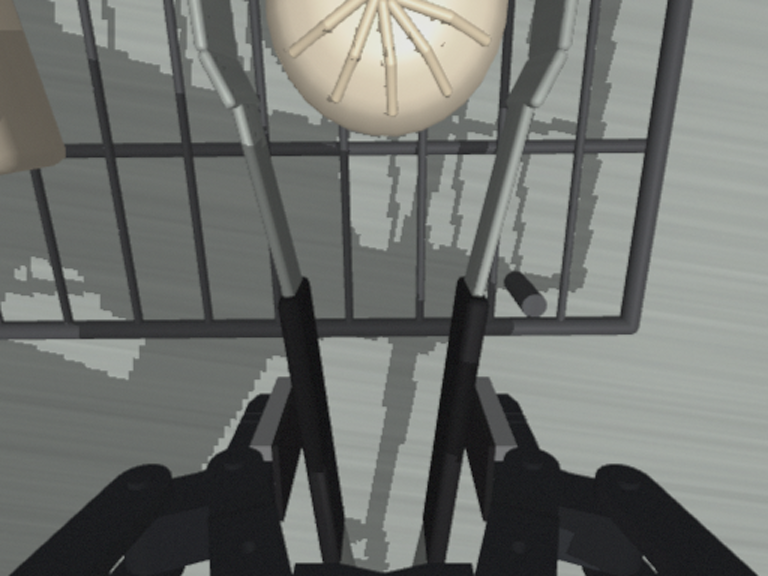

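View pics/s7.png

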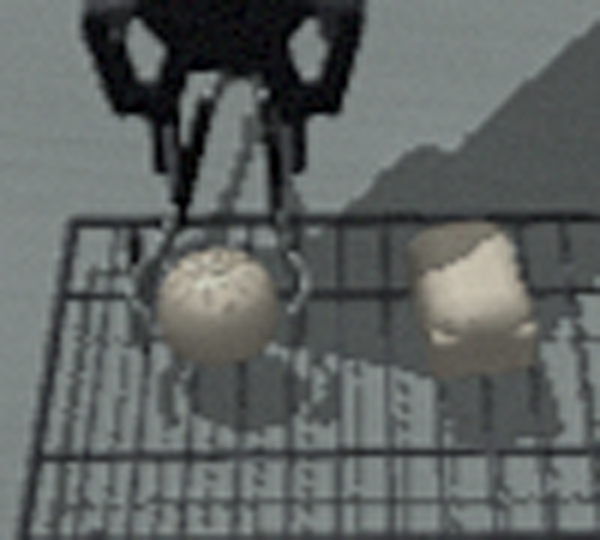

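Request:
{"method": "apply_moves", "body": {
  "commands": [
    {"linear": [0.001, 0, -0.001], "delta_rot": [0, 0, 0], "fingers": 112},
    {"linear": [0.001, 0, -0.001], "delta_rot": [0, 0, 0], "fingers": 118},
    {"linear": [0.001, 0, -0.0015], "delta_rot": [0, 0, 0], "fingers": 124},
    {"linear": [0.001, 0, -0.0015], "delta_rot": [0, 0, 0], "fingers": 128},
    {"linear": [0.001, 0, -0.0015], "delta_rot": [0, 0, 0], "fingers": 132},
    {"linear": [0.001, 0, -0.0015], "delta_rot": [0, 0, 0], "fingers": 136},
    {"linear": [0.001, 0, -0.0015], "delta_rot": [0, 0, 0], "fingers": 140},
    {"linear": [0.001, 0, -0.0015], "delta_rot": [0, 0, 0], "fingers": 144}
  ]
}}

```text
time: 10.3
tool_pos: [0.5348, -0.0496, 0.0388]
tool_rot: [0.0, 0.997, 0.079, -0.0]
contact_force: [0.6, 0.2, -1.8]
gripper_width: 0.441
```

```bash
python3 mv.py .535 -0.0496 .038 9;python3 - <<'E'
from plant import state, eyes
import cv2
cv2.imwrite("pics/w8.png",cv2.resize(eyes.grab_frame('wrist')[:,:,::-1],(768,576),interpolation=cv2.INTER_CUBIC))
cv2.imwrite("pics/s8.png",cv2.resize(eyes.grab_frame('scene')[170:260,190:290,::-1],(600,540),interpolation=cv2.INTER_CUBIC))
E
```

```text
t 10.3 yaw 9.07970781906341 pos [ 0.5348 -0.0496  0.0388] q [-0.2309  0.0478  1.9615 -0.0001  1.1323  1.1814] F [ 0.5683  0.2116 -1.8212] w 0.441320592064836
linear [0.0002 0.0001 0.0008] rot [0.006  0.0027 0.0797]
```

View pics/w8.png

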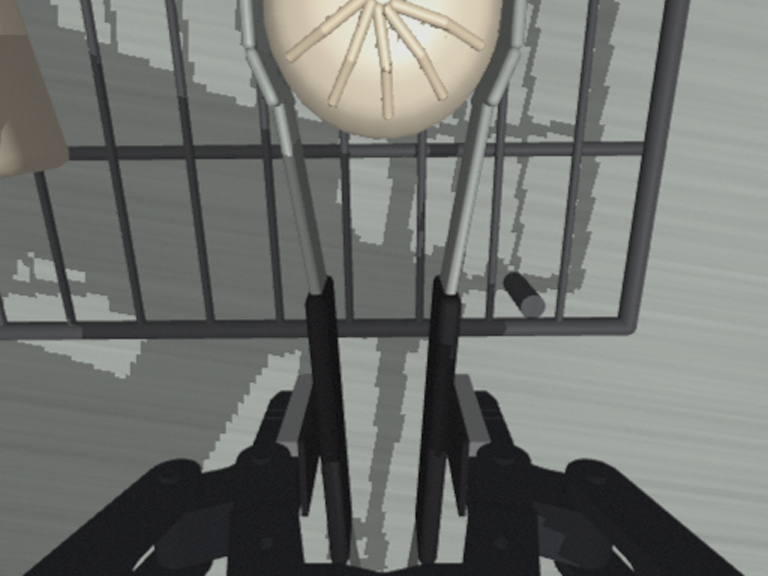

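View pics/s8.png

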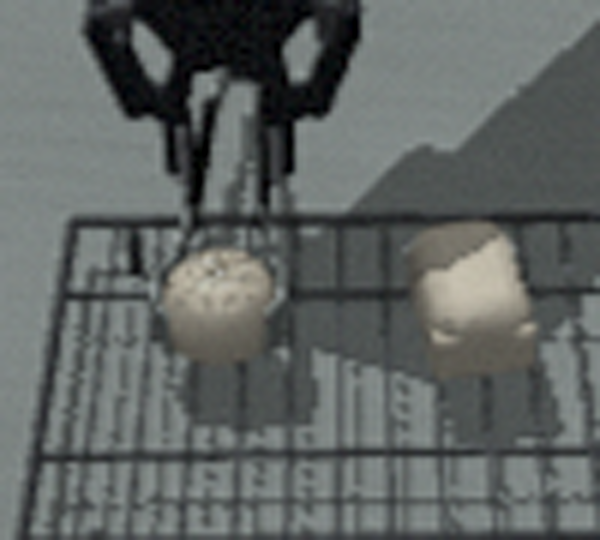

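Request:
{"method": "apply_moves", "body": {
  "commands": [
    {"linear": [0, 0, 0], "delta_rot": [0, 0, 0], "fingers": 147},
    {"linear": [0, 0, 0], "delta_rot": [0, 0, 0], "fingers": 150},
    {"linear": [0, 0, 0], "delta_rot": [0, 0, 0], "fingers": 153},
    {"linear": [0, 0, 0], "delta_rot": [0, 0, 0], "fingers": 156},
    {"linear": [0, 0, 0], "delta_rot": [0, 0, 0], "fingers": 159},
    {"linear": [0, 0, 0], "delta_rot": [0, 0, 0], "fingers": 162},
    {"linear": [0, 0, 0], "delta_rot": [0, 0, 0], "fingers": 165},
    {"linear": [0, 0, 0], "delta_rot": [0, 0, 0], "fingers": 165}
  ]
}}

```text
time: 11.2
tool_pos: [0.5348, -0.0495, 0.0388]
tool_rot: [0.0, 0.997, 0.079, 0.0]
contact_force: [1.0, 0.5, -0.4]
gripper_width: 0.424
```

```bash
python3 mv.py .535 -0.0496 .038 9;python3 - <<'E'
from plant import state, eyes
import cv2
cv2.imwrite("pics/w9.png",cv2.resize(eyes.grab_frame('wrist')[:,:,::-1],(768,576),interpolation=cv2.INTER_CUBIC))
cv2.imwrite("pics/s9.png",cv2.resize(eyes.grab_frame('scene')[170:260,190:290,::-1],(600,540),interpolation=cv2.INTER_CUBIC))
E
```

```text
t 11.2 yaw 9.080641345279966 pos [ 0.5348 -0.0495  0.0388] q [-0.2309  0.0478  1.9615 -0.      1.1322  1.1814] F [ 1.0131  0.4826 -0.4054] w 0.42368567413837666
linear [0.0001 0.0001 0.0008] rot [ 0.0043 -0.0058  0.0806]
```

View pics/w9.png

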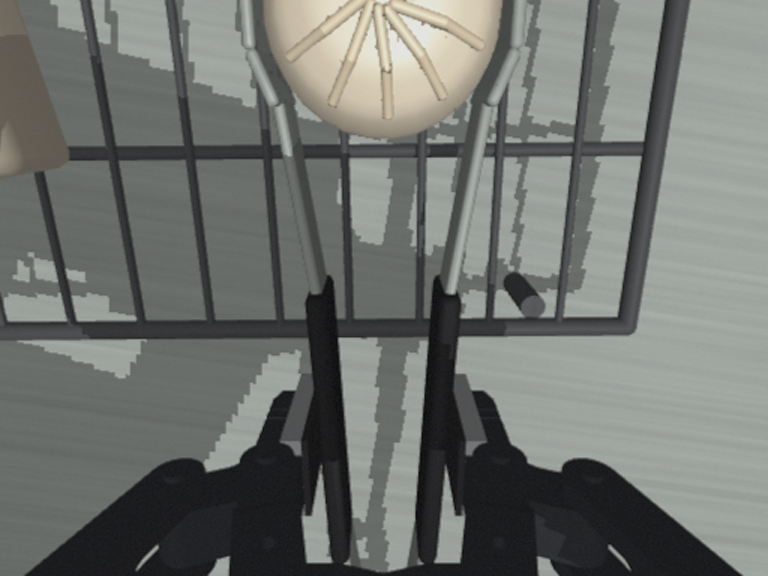

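View pics/s9.png

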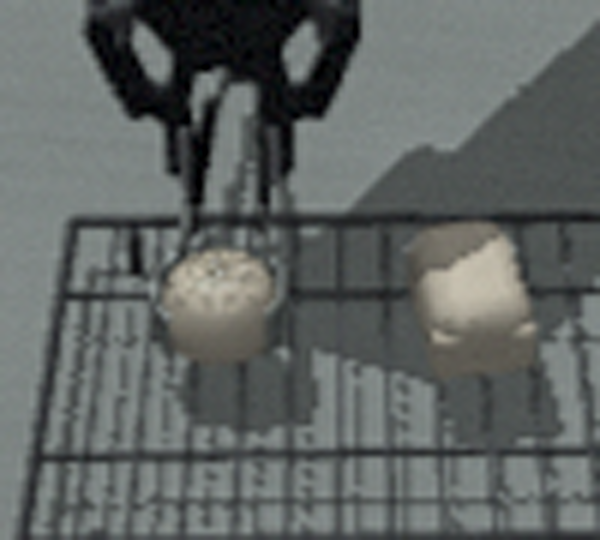

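Request:
{"method": "apply_moves", "body": {
  "commands": [
    {"linear": [0, 0, 0], "delta_rot": [0, 0, 0], "fingers": 180},
    {"linear": [0, 0, 0], "delta_rot": [0, 0, 0], "fingers": 190},
    {"linear": [0, 0, -0.002], "delta_rot": [0, 0, 0], "fingers": 190},
    {"linear": [0, 0, -0.005], "delta_rot": [0, 0, 0], "fingers": 190},
    {"linear": [0, 0, -0.009], "delta_rot": [0, 0, 0], "fingers": 190},
    {"linear": [0, 0, -0.014], "delta_rot": [0, 0, 0], "fingers": 190},
    {"linear": [0, 0, -0.018], "delta_rot": [0, 0, 0], "fingers": 190},
    {"linear": [0, 0, -0.02], "delta_rot": [0, 0, 0], "fingers": 190}
  ]
}}

```text
time: 12.1
tool_pos: [0.5352, -0.0496, 0.0596]
tool_rot: [0.0, 0.997, 0.079, 0.001]
contact_force: [-1.2, -0.0, -2.2]
gripper_width: 0.422
```

```bash
python3 mv.py .535 -0.0496 .038 9;python3 - <<'E'
from plant import state, eyes
import cv2
cv2.imwrite("pics/w10.png",cv2.resize(eyes.grab_frame('wrist')[:,:,::-1],(768,576),interpolation=cv2.INTER_CUBIC))
cv2.imwrite("pics/s10.png",cv2.resize(eyes.grab_frame('scene')[160:250,190:290,::-1],(600,540),interpolation=cv2.INTER_CUBIC))
E
```

```text
t 12.1 yaw 9.084018881415382 pos [ 0.5352 -0.0496  0.0596] q [-0.2309  0.0171  1.9529  0.      1.1705  1.1814] F [-1.2341 -0.0019 -2.2314] w 0.4215402556175807
linear [-0.0002 -0.      0.0216] rot [ 0.023  -0.0595  0.084 ]
```

View pics/w10.png

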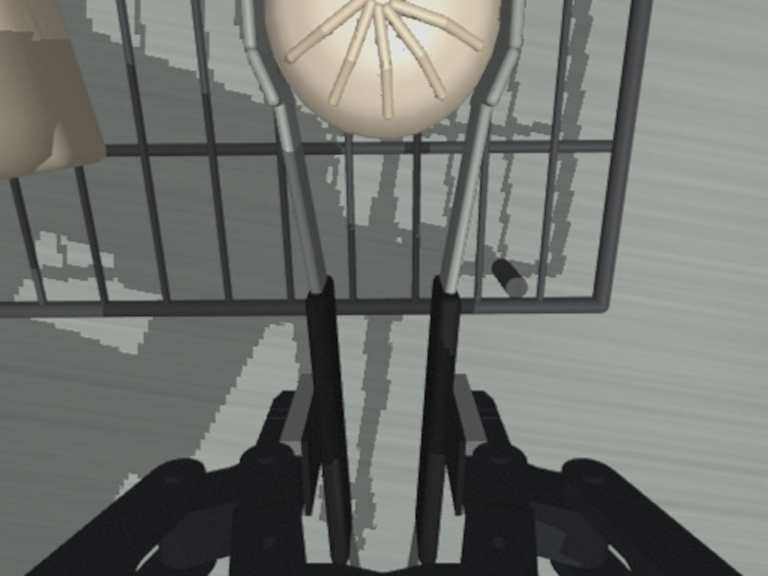

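View pics/s10.png

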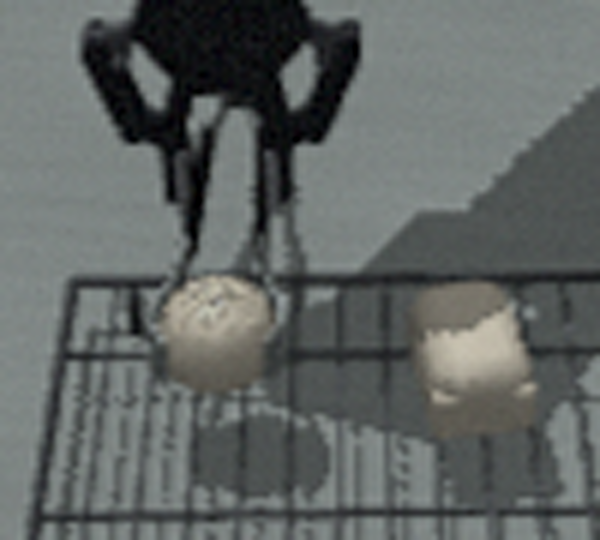

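The bun has left the rack and sits unmoved in the jaws. I'll lift smoothly.

Request:
{"method": "apply_moves", "body": {
  "commands": [
    {"linear": [0, 0, -0.004], "delta_rot": [0, 0, 0], "fingers": 190},
    {"linear": [0, 0, -0.012], "delta_rot": [0, 0, 0], "fingers": 190},
    {"linear": [0, 0, -0.022], "delta_rot": [0, 0, 0], "fingers": 190},
    {"linear": [0, 0, -0.034], "delta_rot": [0, 0, 0], "fingers": 190},
    {"linear": [0, 0, -0.046], "delta_rot": [0, 0, 0], "fingers": 190},
    {"linear": [0, 0, -0.058], "delta_rot": [0, 0, 0], "fingers": 190},
    {"linear": [0, 0, -0.068], "delta_rot": [0, 0, 0], "fingers": 190},
    {"linear": [0, 0, -0.074], "delta_rot": [0, 0, 0], "fingers": 190}
  ]
}}

```text
time: 13.0
tool_pos: [0.5354, -0.0496, 0.1345]
tool_rot: [0.0, 0.997, 0.079, 0.001]
contact_force: [0.3, -0.0, -1.8]
gripper_width: 0.418
```

Request:
{"method": "apply_moves", "body": {
  "commands": [
    {"linear": [0, 0, -0.006], "delta_rot": [0, 0, 0], "fingers": 190},
    {"linear": [0, 0, -0.016], "delta_rot": [0, 0, 0], "fingers": 190},
    {"linear": [0, 0, -0.028], "delta_rot": [0, 0, 0], "fingers": 190},
    {"linear": [0, 0, -0.04], "delta_rot": [0, 0, 0], "fingers": 190},
    {"linear": [0, 0, -0.052], "delta_rot": [0, 0, 0], "fingers": 190},
    {"linear": [0, 0, -0.062], "delta_rot": [0, 0, 0], "fingers": 190},
    {"linear": [0, 0, -0.068], "delta_rot": [0, 0, 0], "fingers": 190},
    {"linear": [0, 0, -0.07], "delta_rot": [0, 0, 0], "fingers": 190}
  ]
}}

```text
time: 13.8
tool_pos: [0.5352, -0.0496, 0.204]
tool_rot: [0.0, 0.997, 0.079, 0.001]
contact_force: [0.2, 0.2, -2.1]
gripper_width: 0.425
```

Request:
{"method": "apply_moves", "body": {
  "commands": [
    {"linear": [0, 0, 0], "delta_rot": [0, 0, 0], "fingers": 190},
    {"linear": [0, 0, 0], "delta_rot": [0, 0, 0], "fingers": 190},
    {"linear": [0, 0, 0], "delta_rot": [0, 0, 0], "fingers": 190},
    {"linear": [0, 0, 0], "delta_rot": [0, 0, 0], "fingers": 190},
    {"linear": [0, 0, 0], "delta_rot": [0, 0, 0], "fingers": 190},
    {"linear": [0, 0, 0], "delta_rot": [0, 0, 0], "fingers": 190},
    {"linear": [0, 0, 0], "delta_rot": [0, 0, 0], "fingers": 190},
    {"linear": [0, 0, 0], "delta_rot": [0, 0, 0], "fingers": 190}
  ]
}}

```text
time: 14.6
tool_pos: [0.5348, -0.0495, 0.2028]
tool_rot: [-0.0, 0.997, 0.079, -0.0]
contact_force: [-0.3, 0.3, -1.7]
gripper_width: 0.423
```

```bash
python3 mv.py .535 -0.0496 .2 9;python3 - <<'E'
from plant import state, eyes
import cv2
cv2.imwrite("pics/w11.png",cv2.resize(eyes.grab_frame('wrist')[:,:,::-1],(768,576),interpolation=cv2.INTER_CUBIC))
cv2.imwrite("pics/s11.png",cv2.resize(eyes.grab_frame('scene')[110:290,140:380,::-1],(800,600),interpolation=cv2.INTER_CUBIC))
E
```

```text
t 14.6 yaw 9.081520600335784 pos [ 0.5348 -0.0495  0.2028] q [-0.2309 -0.1394  1.8469  0.      1.4341  1.1814] F [-0.2727  0.262  -1.7117] w 0.423413858552018
linear [0.0002 0.0001 0.0028] rot [-0.0006  0.0004  0.0815]
```

View pics/w11.png

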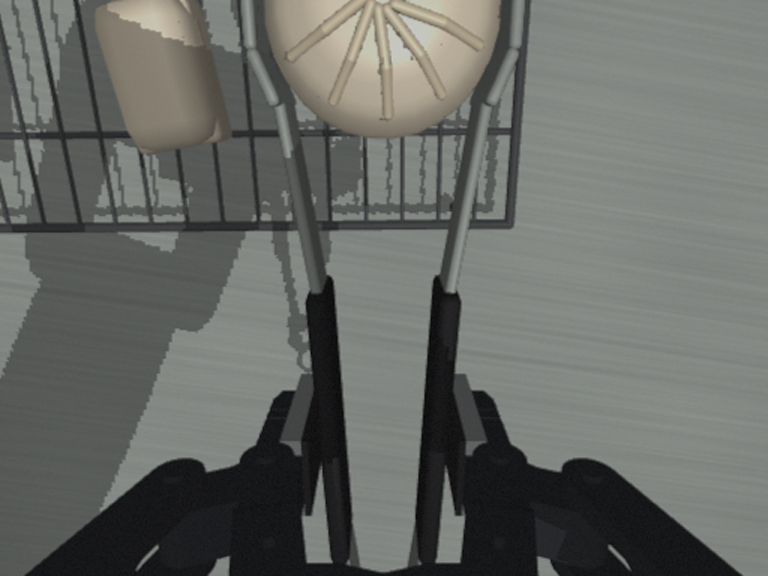

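View pics/s11.png

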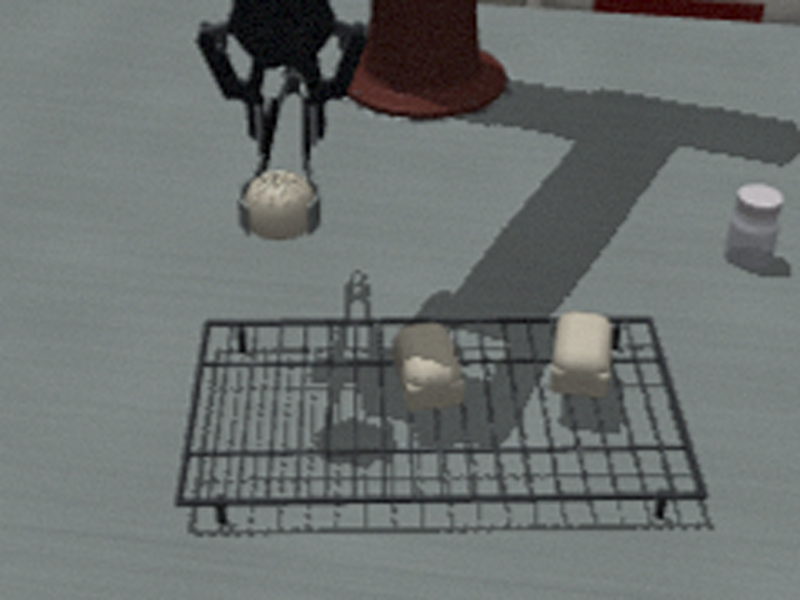

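The bun is in the jaws, still and level, with its base about 16 cm above the rack. The loaves and the jar have not moved. Handing in.

```bash
python3 -c "
from plant import job_done
print(job_done())"
```

```text
the job is handed in; nothing more can be done
None
```

The arm picked up the tongs by their sleeves, closed them on the round bun and lifted it straight up off the rack. I handed the job in at about 14.7 s, still squeezing and holding still.

- **Height:** the tool point rose 164 mm from the grasp height, so the bun's base is about 16 cm above the rack.
- **Grip:** the bun looks the same in the wrist pictures from just after lift-off and from the end, so it had not slipped. The fingers stayed at 0.42 of their opening, well short of the commanded 0.25, so they are still squeezing. The squeeze force itself cannot be read, so I could not confirm the 20 to 40 N range.
- **Load:** the tool shows about 1.7 N downward, consistent with the tongs plus the bun. The highest force I read was about 7.5 N, while gripping the tongs on the table. I only read the force at the end of each move.
- **Other items:** in the last scene picture both loaf-shaped buns and the jar stand where they started.
- **Disagreement:** the three cameras placed the bun up to about 8 mm apart. I used the wrist camera's position, and the jaws came down centred on the bun.

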